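# Hook the utensil bracket into the slotted uprights and press it home

### The job

Hook the two claws of the utensil bracket into the two slots of the green uprights and let go so that it hangs there by itself on the orange catch; then press it down on its red pad until the catch snaps over and it is locked fully home. Leave the other things on the table where they are.

Things in the scene. Friction and masses are not known exactly. Their poses are not given: they have to be found in the camera images.
- bracket: Utensil bracket, 0.2-0.4 kg, starts upright on the table (mm): white back plate, 140 wide (y), 90 high, x -6 to 0. Origin: bottom middle of the plate's rear face; x points to the rear (as the claws do), z up. Mid frame of wood, 14 thick in y, reaches forward: beam z 66 to 90, x -6 to -120, open below down to a rail z 0 to 12. Steel bar in front: x -130 to -120, y +-55, z 0 to 10, pegs to z 23.
- grip (a point): Middle of the bare stretch of the bracket's wooden top beam, on its top face: x -72, z 90 mm in the bracket's frame. The beam here is 14 mm thick (y), 24 mm deep, bare from x -46 to -106: the place to grip from above, across y.
- pad (a point): Centre of the top of the red press pad (38 x 36 mm) on the beam beside the back plate: x -25, z 94 mm in the bracket's frame.
- claws (a point): Point midway between the two steel claws, x 13, z 34 mm in the bracket's frame (their lowest, rearmost edge). Claws at y +50 and -50, each 6 wide: neck z 60 to 70 from the plate to x 13, tip x 6 to 13 hanging down to z 34. Between them a flat tongue, 20 wide, z 60 to 65, to x 16, works the catch.
- stand: Fixed stand (mm): posts 28 square at y +-125, x 50 to 78, up to z 170, and two tracks carrying a pair of green uprights. Origin: in the plane of the uprights' front faces, midway between the posts; its height varies. x points into the uprights, away from the side where the bracket is brought up; z up. Each upright is 60 wide, x 0 to 4, z 30 to 206, enamelled and slippery.
- slots (a point): Fixed point of the stand, x 0, y 0, z 150 mm: height of the slots' lower ends. One slot in the middle of each upright, 13 wide, 46 high (z 150 to 196); slots 100 apart (nominally y +-50). The pair of uprights was slid sideways by up to 10 mm either way; this offset is not in these readings and they stay put when pushed: find the slots by touch or sight.
- entry (a point): Fixed point of the stand, x 0, y 0, z 121 mm: height of the bracket's origin for entering (+-5 mm: then the claws pass through the slots). In y, add the unknown offset of the slots (+-3.5 mm play). Off the slots, the claws strike the uprights with the plate 13 mm short (the tongue may strike 16 short); in them, the plate goes in flush to x 0. Then lower the bracket.
- locked (a point): Fixed point of the stand, x 0, y 0, z 90 mm: where the bracket's origin ends when locked (x 0 to -2, z 0 to +3, y by the slots' offset). On the way down from the entry the tongue lands on the catch with the bracket's origin 18 to 22 mm above this point; released, it settles on its claws and the catch 13 to 20 mm above, tilted up to 0.06 rad, until pressed.
- catch (a joint): Orange spring catch between and behind the uprights, 36 mm wide, sloping nose 10 mm behind their front faces. Value in m: 0 sprung forward, up to 0.012 pushed back by the tongue as the bracket is pressed down; takes about 5 to 13 N on the pad if slow, short peaks past 20 N if fast. Once the bracket is down it springs over the tongue, back to 0.
- jar: Bystander: glass storage jar with flip-top lid, 90 across, 149 high. Origin: centre of its underside.
- pitcher: Bystander: small white ceramic pitcher, 84 across and 117 high, handle to +y. Origin: centre of its underside.
- tin: Bystander: blue tin, 72 across, 100 high. Origin: centre of its underside.
- rolling_pin: Bystander: beech rolling pin lying along its y, 380 long, 54 thick. Origin: under its middle.
- pastry_wheel: Bystander: steel pastry wheel with wooden handle lying along its x, 175 long, 22 high. Origin: under it, 100 mm from the handle's end.
- spoon: Bystander: wooden spoon lying along its x. Origin: under it.
- mug: Bystander: blue mug, 76 across, 85 high. Origin: centre of its underside.

How it is judged:
On the way, in this order (a step that is already met when the one before it is completed fails the run):
1. the bracket hangs by its claws in the slots, resting on the catch, let go by the gripper and not yet pressed down (z of bracket in the frame of stand between 0.098 and 0.113 m and x of bracket in the frame of stand between -0.007 and 0.005 m and angle between bracket's own z axis and vertical below 0.15 rad and contact force between bracket and stand above 0.5 N and contact force between bracket and the arm below 0.1 N and contact force between bracket and the fingers below 0.1 N), for 0.3 s.
2. the bracket is pressed fully down and the catch has sprung over its tongue (z of bracket in the frame of stand below 0.094 m and x of bracket in the frame of stand above -0.006 m and value of joint catch below 0.0025 m), for 0.2 s.
At the end, for the whole second after the job is handed in: The utensil bracket hangs at rest with both claws in the slots, its back plate against the uprights (within 6 mm), upright within 0.1 rad, fully down (within 4 mm of its locked height) and the catch sprung forward over its tongue (within 2.5 mm) (all of step 2 and z of bracket in the frame of stand above 0.086 m and x of bracket in the frame of stand below 0.004 m and y of bracket in the frame of stand between -0.017 and 0.017 m and angle between bracket's own z axis and vertical below 0.1 rad and angle between the x axis of bracket and the x axis of stand, either way round below 0.1 rad and linear speed of bracket below 0.02 m/s); the robot touches nothing.
It fails at once if one of the bystanders (jar, pitcher, tin, rolling pin, pastry wheel, spoon, mug) is moved by more than 30 mm (distance of any of jar, pitcher, tin, rolling_pin, pastry_wheel, spoon, mug from where it was at the start of the episode above 0.03 m).
It also fails if it takes over 58 s, if anything falls off the work surface, if the arm or the gripper's body presses on something with over 40 N, if the wrist force passes 120 N, or if a joint passes its speed limit or range.

### The arm

A 7-joint arm with a two-finger parallel gripper is mounted at the origin on the work surface. World frame = base frame: x ahead of the robot, y to its left, z up, the work surface at z = 0. Lengths are in m, angles in rad, forces in N, time in s.
With the tool pointing down it reaches from about 0.425 to 0.875 m from the base axis. Payload 8.4 kg.
Tool frame: the origin (TCP) lies at the very end of the fingers, on their centre line; the grasp point (between the pads) lies 19 mm behind it; z points along the fingers, x is the direction in which the jaws open and shut, and the axes are right-handed (so a half turn about z gives the same grasp; the last joint's range is limited). The gripper opens to 87 mm and grips with 3 to 60 N. Pads are 19 mm wide; open, the fingers measure 117 mm over their backs; the gripper's body (75 mm by 190 mm) begins 51 mm behind the grasp point.
Start: joints at [1.155, 0.333, 0.04, 1.465, -0.013, 1.343, -0.059], TCP at [0.202, -0.618, 0.223] pointing down, gripper open.
Joint ranges: [-2.58, 2.58], [-0.38, 2.09], [-1.3, 1.39], [0.25, 2.4], [-1.5, 4.64], [0.08, 2.09], [-2.65, 2.65]. Speed limits (rad/s): [2.22, 2.22, 2.79, 2.79, 3.14, 3.14, 3.14].

### API

Orientations are given as a rotation vector (axis times angle).
In Python, from rig import move_to, servo_line, set_joints, move_gripper, sleep, inverse_kinematics, get_obs, snapshot, calibration, IKError, hand_in gives the robot as it stands. The module is installed in compiled form; this text tells all that it offers. Calls block until the motion is done:
- move_to(position, orientation): joint-space move of the TCP to a pose.
- servo_line(position, rate=0.15, rotation=None): straight line of the TCP; rotation=None keeps the orientation; rate is the mean speed in m/s.
- set_joints(angles): joint-space move.
- move_gripper(opening): finger opening in m; the grip force is fixed at half the most; returns when the fingers have stopped.
- sleep(seconds).
- inverse_kinematics(position, orientation): joint angles nearest the present ones, or None.
- get_obs(): the state.
- snapshot(name): name is "scene" or "side" or "wrist"; returns (picture, depth): 400x640x3 uint8, blue, green, red; 400x640 float32, m along the optical axis (not along the pixel's ray), 0 where there is no reading.
- calibration(name): a dict with "fx", "fy", "cx", "cy" (pixels), "k1" (the pictures are not rectified: a ray, as slopes to the right and down, at radius r is drawn at 1 + k1 r^2 times it, then the intrinsics apply), "R" (3x3) and "t" (3): a world point X has camera coordinates R X + t. Camera axes: x right, y down, z forward; pixel columns grow to the right and rows downward; lengths in m; the calibration is good to about 2 mm. A picture is of the moment at which its call begins: read the wrist's pose just before it. calibration takes no time and is no camera call; for the wrist camera it gives the pose at the moment of the call.
A pose or a line that the arm cannot do raises IKError and nothing moves.
- hand_in(): hands the job in, once; it reports no verdict.
The state is a dict: "t": time; "joints": joint angles; "joint_velocities": joint speeds; "joint_torque": joint torques, N m; "tcp_pos": TCP position; "eef_rot": TCP orientation; "wrist_force": force on the tool from outside, world axes, zero at the start; "wrist_torque": the same for the moment, N m; "opening": finger opening in m.
Only numpy, scipy, OpenCV 4.12 (cv2) and the standard library are available. Lean on these libraries where they do the work, as an engineer would, in place of code of your own. Each camera call takes 0.05 s, during which the arm holds its last target. There are 200 camera calls.

## Working session

There is one attempt and no reset: what is moved stays moved. The work goes in short steps, each a Python script; the robot and the scene stay as the last script left them, time stands still between calls to the robot, and variables do not carry over. Pictures are saved under pics/ and viewed, about 8 in all and at most 12, crops included, and the job is handed in when it is done.

```bash
mkdir -p pics; python3 - <<'E'
from rig import *
import cv2, numpy as np
o=get_obs();print({k:np.round(v,3) for k,v in o.items()})
for n in("scene","side"):
    im,d=snapshot(n);cv2.imwrite(f"pics/{n}0.png",im);np.savez(f"{n}0.npz",im=im,d=d,**calibration(n));print(n,calibration(n))
E
```

```text
{'t': np.float64(0.0), 'joints': array([ 1.155,  0.334,  0.04 ,  1.466, -0.013,  1.343, -0.059]), 'joint_velocities': array([-0.001,  0.   , -0.   ,  0.001,  0.001,  0.001,  0.   ]), 'joint_torque': array([-0.0000e+00, -6.5634e+01,  1.3350e+00, -4.0381e+01, -6.0000e-02,
        4.5000e-02,  0.0000e+00]), 'tcp_pos': array([ 0.202, -0.617,  0.222]), 'eef_rot': array([-2.543e+00,  1.843e+00,  2.000e-03]), 'wrist_force': array([ 0.065,  0.559, -0.585]), 'wrist_torque': array([-0.006, -0.031, -0.002]), 'opening': np.float64(0.087)}
scene {'fx': 465.5949765918688, 'fy': 465.5949765918688, 'cx': 320.0950146524674, 'cy': 198.77321853380658, 'k1': 0.021372945459225266, 'R': array([[ 0.69873041,  0.7152611 ,  0.01331811],
       [ 0.46914132, -0.4440854 , -0.76334434],
       [-0.54007613,  0.53961998, -0.64585451]]), 't': array([-0.37907586, -0.11422358,  1.69856637])}
side {'fx': 499.49758073325705, 'fy': 499.49758073325705, 'cx': 326.2628869813604, 'cy': 209.43580281074102, 'k1': -0.012083999298743984, 'R': array([[ 0.69239398, -0.72144675, -0.01025479],
       [-0.56460274, -0.53290739, -0.63026459],
       [ 0.44923749,  0.44218129, -0.77631268]]), 't': array([-0.34940574,  0.3751305 ,  1.63850839])}
```

View pics/scene0.png

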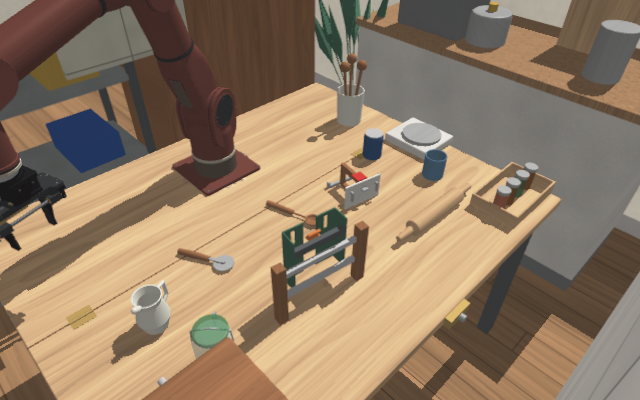

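View pics/side0.png

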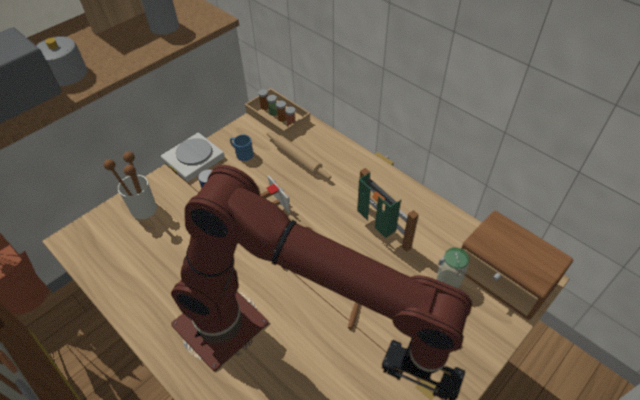

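```bash
cat > h.py <<'E'
import numpy as np, cv2
def cloud(d,c):
    """world point per pixel from depth"""
    K=np.array([[c['fx'],0,c['cx']],[0,c['fy'],c['cy']],[0,0,1.]])
    v,u=np.mgrid[:400,:640]
    n=cv2.undistortPoints(np.stack([u,v],-1).reshape(-1,1,2).astype(float),K,np.array([c['k1'],0,0,0.])).reshape(400,640,2)
    P=np.dstack([n*d[...,None],d])
    W=(P-c['t'])@c['R']; W[d<=0]=np.nan
    return W
def big(im,r0,r1,c0,c1,s,name): cv2.imwrite(name,cv2.resize(im[r0:r1,c0:c1],None,fx=s,fy=s,interpolation=cv2.INTER_CUBIC))
E
python3 - <<'E'
from h import *
for n in("scene","side"):
    c=dict(np.load(n+"0.npz"));W=cloud(c['d'],c);hsv=cv2.cvtColor(c['im'],cv2.COLOR_BGR2HSV)
    H,S,V=hsv[...,0].astype(int),hsv[...,1],hsv[...,2]
    def rep(name,m,box):
        r0,r1,c0,c1=box;k=np.zeros_like(m);k[r0:r1,c0:c1]=1;m=m&k&np.isfinite(W[...,0]);p=W[m]
        print(n,name,len(p),p.mean(0).round(4),np.percentile(p,[2,98],axis=0).round(3).tolist());return p
    bb=(155,215,320,390) if n=="scene" else(165,220,255,300)
    rep("red",((H<6)|(H>174))&(S>170)&(V>120),bb)
    w=rep("white",(S<60)&(V>120),bb)
    sb=(200,300,275,360) if n=="scene" else (165,240,350,410)
    g=rep("green",(H>60)&(H<100)&(S>80),sb)
    for q,nm in((w,"plate"),(g,"upr")):
        q=q[q[:,2]>0.02]
        q=q[np.abs(q-np.median(q,0)).max(1)<.15]
        for _ in range(4):
            m=q.mean(0);nv=np.linalg.svd(q-m,full_matrices=False)[2][2];e=(q-m)@nv;q=q[np.abs(e)<max(.004,1.5*e.std())] if 1 else q
        print(n,nm,"normal",nv.round(3),"c",m.round(4),len(q),q.min(0).round(3),q.max(0).round(3))
c=dict(np.load("scene0.npz"));big(c['im'],150,330,250,400,4,"pics/a.png")
a=cv2.resize(c['im'][150:330,250:400],None,fx=3.2,fy=3.2,interpolation=2)
c=dict(np.load("side0.npz"));b=cv2.resize(c['im'][160,:][None].repeat(1,0) if 0 else c['im'][155:265,245:425],None,fx=1.8,fy=1.8)
a=a[:,:480];b=cv2.resize(c['im'][155:265,340:430],(310,379),interpolation=2)
o=np.zeros((576,800,3),np.uint8);o[:,:480]=a[:576];o[:379,485:795]=b;cv2.imwrite("pics/a.png",o)
E
```

```text
scene red 71 [0.4712 0.2427 0.0947] [[0.452, 0.225, 0.09], [0.49, 0.259, 0.099]]
scene white 698 [0.4875 0.233  0.0512] [[0.367, 0.172, 0.001], [0.517, 0.305, 0.095]]
scene green 36 [ 0.6222 -0.1522  0.2295] [[0.609, -0.2, 0.196], [0.643, -0.046, 0.236]]
scene plate normal [-0.981  0.193 -0.007] c [0.493  0.2364 0.0607] 435 [0.477 0.169 0.02 ] [0.51  0.311 0.095]
scene upr normal [-0.99   0.142 -0.008] c [ 0.6188 -0.1345  0.2283] 26 [ 0.608 -0.196  0.17 ] [ 0.633 -0.043  0.236]
side red 54 [0.4661 0.2448 0.0939] [[0.451, 0.229, 0.086], [0.482, 0.263, 0.101]]
side white 76 [0.4999 0.2524 0.0726] [[0.477, 0.18, -0.002], [0.557, 0.378, 0.096]]
side green 785 [ 0.6213 -0.1374  0.1543] [[0.605, -0.202, 0.07], [0.659, -0.044, 0.233]]
side plate normal [ 0.833 -0.153  0.532] c [0.4942 0.2429 0.0842] 56 [0.477 0.177 0.059] [0.519 0.31  0.098]
side upr normal [-0.99   0.14   0.006] c [ 0.6167 -0.1258  0.1489] 531 [ 0.603 -0.201  0.06 ] [ 0.633 -0.042  0.242]
```

View pics/a.png

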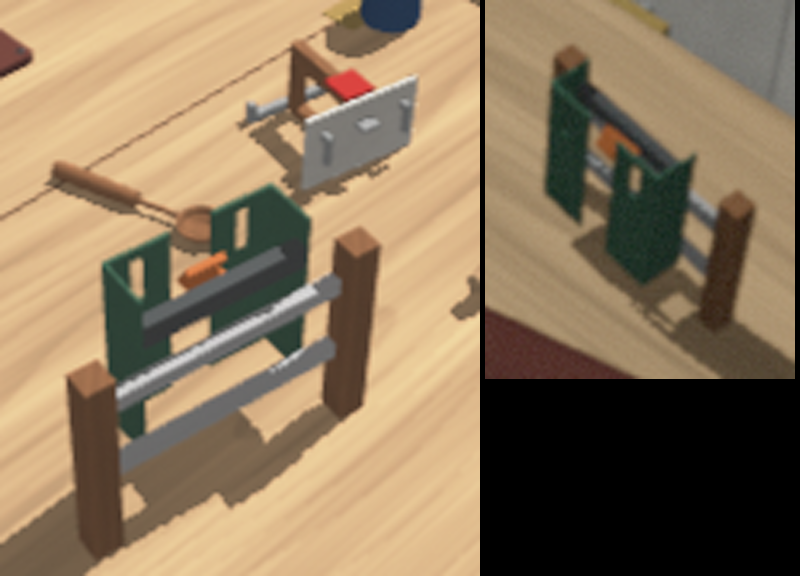

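```bash
python3 - <<'E'
from rig import *
import numpy as np
from scipy.spatial.transform import Rotation as Ro
o=get_obs();c=calibration("wrist");T=Ro.from_rotvec(o['eef_rot']).as_matrix()
C=-c['R'].T@c['t'];print("cam in tool",T.T@(C-o['tcp_pos']),"axes\n",(c['R']@T).round(3),c['fx'])
for s in(1,-1):
  for a in(0.5,.7,.9):
    yaw=-.142
    # tool z forward-down; tool x = s*stand y
    x=s*np.array([-np.sin(yaw),np.cos(yaw),0]);f=np.array([np.cos(yaw),np.sin(yaw),0]);z=np.sin(a)*f+np.array([0,0,-np.cos(a)])
    M=np.c_[x,np.cross(z,x),z]
    for r in(.18,.23,.28):
      p=np.array([.617,-.126,.2])-z*r
      q=inverse_kinematics(p,Ro.from_matrix(M).as_rotvec())
      print(s,a,r,p.round(3),None if q is None else np.round(q,2))
E
```

```text
cam in tool [ 0.00027586 -0.07539814 -0.16249773] axes
 [[ 1.    -0.001 -0.   ]
 [ 0.001  0.962 -0.275]
 [ 0.     0.275  0.962]] 331.5977289442264
1 0.5 0.18 [ 0.532 -0.114  0.358] [ 0.3  -0.28 -0.14  1.91 -0.05  1.01  1.6 ]
1 0.5 0.23 [ 0.508 -0.11   0.402] [ 0.15 -0.34 -0.02  1.87  0.    1.11  1.56]
1 0.5 0.28 [ 0.484 -0.107  0.446] None
1 0.7 0.18 [ 0.502 -0.11   0.338] None
1 0.7 0.23 [ 0.47  -0.105  0.376] None
1 0.7 0.28 [ 0.438 -0.1    0.414] None
1 0.9 0.18 [ 0.477 -0.106  0.312] None
1 0.9 0.23 [ 0.439 -0.101  0.343] None
1 0.9 0.28 [ 0.4   -0.095  0.374] None
-1 0.5 0.18 [ 0.532 -0.114  0.358] [ 0.88 -0.31 -0.57  1.9  -0.28  1.02 -1.34]
-1 0.5 0.23 [ 0.508 -0.11   0.402] [ 0.62 -0.34 -0.35  1.85 -0.19  1.12 -1.41]
-1 0.5 0.28 [ 0.484 -0.107  0.446] None
-1 0.7 0.18 [ 0.502 -0.11   0.338] None
-1 0.7 0.23 [ 0.47  -0.105  0.376] None
-1 0.7 0.28 [ 0.438 -0.1    0.414] None
-1 0.9 0.18 [ 0.477 -0.106  0.312] None
-1 0.9 0.23 [ 0.439 -0.101  0.343] None
-1 0.9 0.28 [ 0.4   -0.095  0.374] None
```

```bash
cat >> h.py <<'E'
from scipy.spatial.transform import Rotation as Ro
def tool(yaw,a=0.):
    """tool z tilted by a from down towards heading yaw, jaws across the heading"""
    x=np.array([-np.sin(yaw),np.cos(yaw),0]);z=np.array([np.sin(a)*np.cos(yaw),np.sin(a)*np.sin(yaw),-np.cos(a)])
    return Ro.from_matrix(np.c_[x,np.cross(z,x),z]).as_rotvec()
def shot(n,tag):
    from rig import snapshot,calibration
    c=calibration(n);im,d=snapshot(n);cv2.imwrite(f"pics/{tag}.png",im);np.savez(tag+".npz",im=im,d=d,**c);return im,d,c
E
python3 - <<'E'
from rig import *
from h import *
move_to([.508,-.11,.402],tool(-.142,.5));sleep(.3)
o=get_obs();print(o['t'],o['tcp_pos'],o['wrist_force'])
shot("wrist","w1")
E
```

```text
2.6 [ 0.50802034 -0.11027683  0.40185527] [0.11260109 0.57327484 0.015983  ]
```

View pics/w1.png

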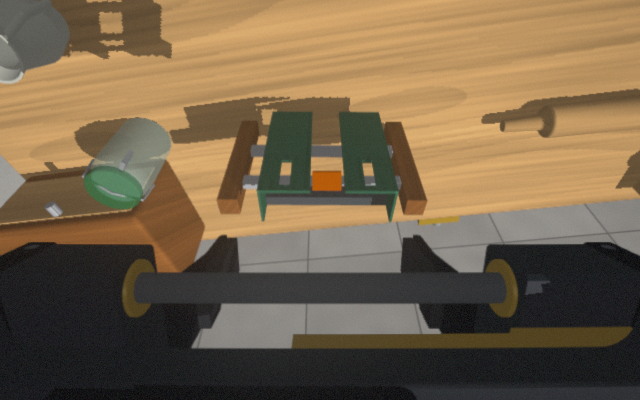

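```bash
cat > stand.py <<'E'
from h import *
import sys
def rays(px,c):
    K=np.array([[c['fx'],0,c['cx']],[0,c['fy'],c['cy']],[0,0,1.]])
    n=cv2.undistortPoints(np.asarray(px,float).reshape(-1,1,2),K,np.array([c['k1'],0,0,0.])).reshape(-1,2)
    return -c['R'].T@c['t'], np.c_[n,np.ones(len(n))]@c['R']
def onplane(px,c,p0,nv):
    C,D=rays(px,c); return C+D*(((p0-C)@nv)/(D@nv))[:,None]
if __name__=="__main__":
    c=dict(np.load("w1.npz"));W=cloud(c['d'],c);hsv=cv2.cvtColor(c['im'],cv2.COLOR_BGR2HSV)
    box=np.zeros((400,640),bool);box[100:225,250:400]=1
    g=box&(hsv[...,0]>60)&(hsv[...,0]<100)&(hsv[...,1]>70)
    k=g.copy();k[188:]=0
    q=W[cv2.erode(k.astype(np.uint8),np.ones((3,3)))>0];q=q[np.isfinite(q[:,0])]
    for _ in range(5):
        m=q.mean(0);nv=np.linalg.svd(q-m,full_matrices=False)[2][2];e=(q-m)@nv;q=q[np.abs(e)<max(.003,2*e.std())]
    nv*=np.sign(nv[0]);print("plane",m,nv,len(q),e.std());h=nv.copy();h[2]=0;h/=np.linalg.norm(h);yaw=np.arctan2(h[1],h[0]);print("yaw",yaw)
    ey=np.array([-h[1],h[0],0])
    cn,hi=cv2.findContours(g.astype(np.uint8),cv2.RETR_CCOMP,cv2.CHAIN_APPROX_NONE)
    for t,i in zip(cn,hi[0]):
        if cv2.contourArea(t)<20: continue
        P=onplane(t.reshape(-1,2),c,m,h);s=(P-m)@ey
        print("hole" if i[3]>=0 else "outer",len(t),"px",t.reshape(-1,2).min(0),t.reshape(-1,2).max(0),"s",np.percentile(s,[3,25,50,75,97]).round(4),"z",np.percentile(P[:,2],[0,5,95,100]).round(4))
    # post tops (brown, depth)
    for b in((195,215,218,245),(195,215,400,428)):
        w=W[b[0]:b[1],b[2]:b[3]].reshape(-1,3);w=w[np.isfinite(w[:,0])];w=w[(w[:,2]>.15)];zt=np.percentile(w[:,2],90);w=w[w[:,2]>zt-.006]
        print("post",zt,len(w),w.mean(0),"s",((w-m)@ey).min(),((w-m)@ey).max(),"x",((w-m)@h).min(),((w-m)@h).max())
E
python3 stand.py
```

```text
stand.py:16: RuntimeWarning: Mean of empty slice.
  m=q.mean(0);nv=np.linalg.svd(q-m,full_matrices=False)[2][2];e=(q-m)@nv;q=q[np.abs(e)<max(.003,2*e.std())]
  ret = um.true_divide(
Traceback (most recent call last):
  File "stand.py", line 16, in <module>
    m=q.mean(0);nv=np.linalg.svd(q-m,full_matrices=False)[2][2];e=(q-m)@nv;q=q[np.abs(e)<max(.003,2*e.std())]
                   ~~~~~~~~~~~~~~~~~~~~~~~~~~~~~~~~~~~~~~~~~^^^
IndexError: index 2 is out of bounds for axis 0 with size 0
```

```bash
python3 - <<'E'
from h import *
c=dict(np.load("w1.npz"));print(c['d'][[130,150,175,190,190],[285,365,300,268,330]]);print((c['d']>0).mean())
hsv=cv2.cvtColor(c['im'],cv2.COLOR_BGR2HSV);print(hsv[[130,150,175,190],[285,365,305,268]],c['im'][150,365])
d=c['d'];print(d[100:220:15,220:420:25].round(2))
E
```

```text
[0.46211916 0.43012995 0.39031816 0.3733508  0.4282634 ]
0.9959609375
[[58 59 69]
 [58 57 71]
 [65 46 66]
 [68 85 93]] [55 71 56]
[[0.55 0.55 0.55 0.55 0.55 0.55 0.54 0.55]
 [0.56 0.57 0.57 0.49 0.56 0.49 0.49 0.57]
 [0.59 0.55 0.46 0.46 0.59 0.46 0.46 0.56]
 [0.61 0.52 0.43 0.44 0.61 0.44 0.44 0.52]
 [0.63 0.49 0.41 0.41 0.64 0.41 0.41 0.5 ]
 [0.66 0.47 0.39 0.39 0.41 0.39 0.47 0.5 ]
 [0.45 0.48 0.37 0.37 0.43 0.37 0.37 0.37]
 [0.44 0.72 0.72 0.72 0.72 0.72 0.72 0.72]]
```

Only the colour threshold was too tight.

```bash
sed -i 's/hsv\[...,0\]>60)&(hsv\[...,0\]<100)&(hsv\[...,1\]>70)/hsv[...,0]>45)\&(hsv[...,0]<100)\&(hsv[...,1]>35)\&(hsv[...,2]<110)/' stand.py; python3 stand.py
```

```text
plane [ 0.61682346 -0.11841207  0.15355757] [ 0.98878352 -0.14919369  0.00695703] 5299 0.0005571580729421951
yaw -0.14975643303212804
outer 294 px [340 113] [398 220] s [0.0214 0.0232 0.0643 0.0787 0.0807] z [0.0614 0.0639 0.268  0.278 ]
hole 69 px [361 161] [376 187] s [0.0426 0.0438 0.0504 0.0578 0.059 ] z [0.1788 0.1788 0.2255 0.2272]
outer 294 px [257 112] [311 219] s [-0.0777 -0.0757 -0.0622 -0.021  -0.0194] z [0.0598 0.0627 0.2667 0.2776]
hole 68 px [277 160] [293 185] s [-0.0569 -0.0558 -0.0485 -0.0413 -0.0399] z [0.1779 0.18   0.2248 0.2248]
post 0.19746535021488293 360 [ 0.657945   -0.25406422  0.19626538] s -0.1428648205612341 -0.11498579611067801 x 0.04806921798604449 0.0776695288267564
post 0.19742257200091082 352 [ 0.69417272 -0.00885125  0.19621862] s 0.10655274296290115 0.13482196227641796 x 0.048363094502040335 0.07622975537918011
```

```bash
python3 - <<'E'
from rig import *
from h import *
move_to([.423,.253,.25],tool(-.194));sleep(.3)
print(get_obs()['t'],get_obs()['tcp_pos'],get_obs()['wrist_force'])
im,d,c=shot("wrist","w2");W=cloud(d,c);hsv=cv2.cvtColor(im,cv2.COLOR_BGR2HSV);H,S=hsv[...,0],hsv[...,1]
m=((H<6)|(H>174))&(S>150)&(W[...,2]>.08)&(W[...,2]<.11)
p=W[m];print("red",m.sum(),np.median(p,0),p.mean(0),cv2.minAreaRect((p[:,:2]*1000).astype(np.float32)))
m=(W[...,2]>.083)&(W[...,2]<.093)&(np.hypot(W[...,0]-.46,W[...,1]-.25)<.12);p=W[m]
w=m&(S<60);b=m&(H>6)&(H<20)&(S>80)
for n,k in(("plate top",w),("beam",b)):
    q=W[k];print(n,len(q));
    if len(q)>10: print(q.mean(0),cv2.minAreaRect((q[:,:2]*1000).astype(np.float32)))
cv2.imwrite("pics/w2m.png",np.vstack([im[:300],cv2.merge([w,b,m]).astype(np.uint8)[:300]*255]))
E
```

```text
4.4333 [0.42324353 0.25262995 0.25017659] [-0.57883538  0.1458152   0.19435883]
red 1215 [0.46859511 0.2461934  0.09410293] [0.46874704 0.2462139  0.0941113 ] ((468.91131591796875, 246.4654998779297), (35.604957580566406, 38.458335876464844), 78.23309326171875)
plate top 778
[0.48965472 0.24323742 0.08899648] ((489.9393310546875, 242.68455505371094), (138.6964569091797, 6.537258625030518), 78.83854675292969)
beam 1091
[0.41357751 0.25715066 0.09013101] ((432.794189453125, 251.6122283935547), (139.9398956298828, 115.56790924072266), 80.55255889892578)Traceback (most recent call last):
  File "<stdin>", line 13, in <module>
cv2.error: OpenCV(4.12.0) :-1: error: (-5:Bad argument) in function 'merge'
> Overload resolution failed:
>  - Can't parse 'mv'. Sequence item with index 0 has a wrong type
>  - Can't parse 'mv'. Sequence item with index 0 has a wrong type
```

```bash
python3 - <<'E'
from rig import *
from h import *
yaw=-.195;g=np.array([.4225,.2558])
c=dict(np.load("w2.npz"));W=cloud(c['d'],c)
L=(W[...,:2]-g)@np.array([[np.cos(yaw),-np.sin(yaw)],[np.sin(yaw),np.cos(yaw)]])
m=(np.abs(L[...,0])<.02)&(np.abs(L[...,1])<.075)&(W[...,2]>.02)&(W[...,2]<.18)
q=np.c_[L[m],W[m][:,2]];print(len(q),q.min(0),q.max(0), "off-beam",(np.abs(q[:,1])>.015).sum())
k=(W[...,2]>.1)&(W[...,2]<.2)&(np.abs(L[...,0])<.06)&(np.abs(L[...,1])<.11);print("high",k.sum())
R=tool(yaw)
move_to([*g,.13],R);servo_line([*g,.060],.1);sleep(.2)
print(get_obs()['wrist_force'],get_obs()['tcp_pos'])
move_gripper(0.005);o=get_obs();print(o['t'],o['opening'],o['wrist_force'])
servo_line([*g,.08],.05);sleep(.2);o=get_obs();print(o['t'],o['opening'],o['wrist_force'],o['wrist_torque'])
E
```

```text
547 [-0.01991916 -0.00666154  0.08747766] [0.01994435 0.00652149 0.09290146] off-beam 0
high 0
[ 0.28610856 -0.48969691 -0.10833294] [0.42289125 0.2559727  0.06058769]
7.25 0.013426215250341154 [-0.26980346 -0.10303485  0.20724736]
8.0 0.01368813080317434 [-0.0649709   0.48136898 -2.83406492] [ 0.10535426 -0.09099773  0.00190111]
```

```bash
cat >> h.py <<'E'
YS=-.148;F=np.array([np.cos(YS),np.sin(YS),0]);EY=np.array([-F[1],F[0],0]);S0=np.array([.6170,-.1172,.0285])
def held(W,S,H):
    """bracket plate top and pad in the stand frame (offset removed)"""
    L=np.dstack([(W-S0)@F,(W-S0)@EY,W[...,2]-S0[2]]);return L
E
python3 - <<'E'
from rig import *
from h import *
o=get_obs();servo_line([.4225,.2558,.24],.2)
off=np.array([0,0,.060])
t=S0+F*(-.072-.045)+[0,0,.121+.060]
move_to(t+[0,0,.02],tool(YS));sleep(.3)
o=get_obs();print(o['t'],o['tcp_pos'],t,o['opening'],o['wrist_force'],o['wrist_torque'])
im,d,c=shot("wrist","w3");W=cloud(d,c);hsv=cv2.cvtColor(im,cv2.COLOR_BGR2HSV);H,S=hsv[...,0],hsv[...,1]
L=held(W,S,H)
box=(np.abs(L[...,0]+.045)<.06)&(np.abs(L[...,1])<.1)
r=box&((H<6)|(H>174))&(S>150);p=L[r];print("red",len(p),np.median(p,0),p.min(0),p.max(0))
A=np.c_[p[:,:2],np.ones(len(p))];print("red slope",np.linalg.lstsq(A,p[:,2],rcond=None)[0])
z=np.median(p[:,2])-.004
w=box&(S<60)&(np.abs(L[...,2]-z)<.008);q=L[w];print("plate",len(q),q.mean(0),cv2.minAreaRect((q[:,:2]*1000).astype(np.float32)))
A=np.c_[q[:,1],np.ones(len(q))];print("roll",np.linalg.lstsq(A,q[:,2],rcond=None)[0])
E
```

```text
10.6167 [ 0.50139903 -0.09926777  0.22955816] [ 0.50127905 -0.09994715  0.2095    ] 0.013798099299186115 [-0.19317496 -0.04914078 -1.62051045] [ 0.11546395 -0.0681921   0.04508441]
  return _methods._mean(a, axis=axis, dtype=dtype,
  ret = um.true_divide(
Traceback (most recent call last):
ValueError: zero-size array to reduction operation minimum which has no identity
```

View pics/w3.png

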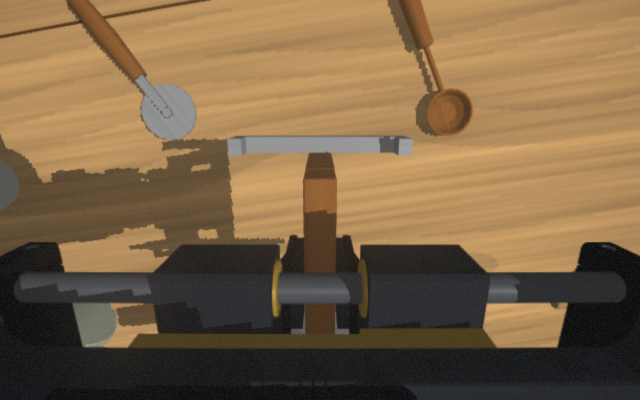

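```bash
python3 - <<'E'
from h import *
c=dict(np.load("w3.npz"));W=cloud(c['d'],c);L=held(W,0,0)
hsv=cv2.cvtColor(c['im'],cv2.COLOR_BGR2HSV);S=hsv[...,1]
b=np.zeros(S.shape,bool);b[130:160,215:425]=1
m=b&(L[...,2]>.10)&(S<60);q=L[m];print(len(q),q.mean(0),np.percentile(q[:,2],[5,50,95]))
pe=q[q[:,2]>np.median(q[:,2])+.008];print("pegs",len(pe),pe.min(0),pe.max(0))
n=q[(np.abs(q[:,2]-np.median(q[:,2]))<.005)&(np.abs(q[:,1])<.045)]
print("bar",len(n),n.min(0),n.max(0),np.linalg.lstsq(np.c_[n[:,1],np.ones(len(n))],n[:,[0,2]],rcond=None)[0])
m2=np.zeros(S.shape,bool);m2[185:260,307:334]=1;p=L[m2];p=p[p[:,2]>.2]
print("beam",len(p),p.min(0),p.max(0),np.linalg.lstsq(np.c_[p[:,0],np.ones(len(p))],p[:,[1,2]],rcond=None)[0],p.mean(0))
E
```

```text
3130 [-1.69632036e-01  4.57066988e-05  1.53518424e-01] [0.14659037 0.15174704 0.16481511]
pegs 521 [-0.17419311 -0.05478957  0.15976387] [-0.16406868  0.05550089  0.16678685]
bar 2217 [-0.17429684 -0.04494215  0.14680282] [-0.16420308  0.04494279  0.15389235] [[-0.00368377  0.00039727]
 [-0.16932095  0.15158279]]
beam 2016 [-0.16156072 -0.00485844  0.22911277] [-0.12754618  0.00648763  0.2334368 ] [[ 0.00301605 -0.00455862]
 [ 0.00119991  0.23071131]] [-0.14502072  0.00076252  0.23137241]
```

```bash
python3 - <<'E'
from rig import *
from h import *
b=S0+F*(-.072)+[0,0,.121+.060]+EY*0
f0=get_obs()['wrist_force']
servo_line(b-F*.044,.1);servo_line(b-F*.020,.08)
for x in (-.016,-.012,-.009,-.006,-.003,-.001,.001,.003):
    servo_line(b+F*x,.04);o=get_obs();f=(o['wrist_force']-f0)
    print(x,round(o['t'],2),((o['tcp_pos']-b)@F).round(4),"F",(f@F).round(2),(f@EY).round(2),f[2].round(2))
    if f@F<-5: break
E
```

```text
-0.016 11.72 -0.016 F 0.74 1.54 -0.35
-0.012 11.97 -0.0119 F 1.06 0.37 -0.04
-0.009 12.22 -0.0089 F 0.57 0.72 -0.96
-0.006 12.47 -0.0059 F 1.53 1.81 -0.27
-0.003 12.72 -0.0029 F 0.95 -0.22 -0.52
-0.001 12.97 -0.001 F 0.68 1.54 -0.29
0.001 13.22 -0.0009 F -7.99 1.49 2.56
```

```bash
python3 - <<'E'
from rig import *
from h import *
b=S0+F*(-.0735)+[0,0,.121+.060]
servo_line(b,.04);sleep(.2);f0=get_obs()['wrist_force'];print(f0)
for k,z in enumerate(np.r_[-.006,np.arange(-.008,-.0165,-.001)]):
    servo_line(b+[0,0,z],.03);sleep(.1);o=get_obs();f=(o['wrist_force']-f0)
    print(z.round(4),round(o['t'],2),(o['tcp_pos']-b)[2].round(4),"F",(f@F).round(2),(f@EY).round(2),f[2].round(2))
    if f[2]>2.: break
E
```

```text
[-0.02345389 -0.32334024 -2.24648439]
-0.006 14.12 -0.006 F -0.59 0.32 0.2
-0.008 14.47 -0.008 F -0.06 0.26 -0.12
-0.009 14.82 -0.009 F -0.33 0.88 0.62
-0.01 15.17 -0.01 F -0.35 -0.22 0.26
-0.011 15.52 -0.011 F -0.05 -0.26 0.81
-0.012 15.87 -0.012 F 0.25 -0.15 0.18
-0.013 16.22 -0.0129 F -2.83 0.03 1.34
-0.014 16.57 -0.0139 F -5.87 -0.08 5.17
```

```bash
python3 - <<'E'
from rig import *
from h import *
p=get_obs()['tcp_pos'];servo_line(p+[0,0,.001]+F*-.0003,.03);sleep(.1);print(get_obs()['wrist_force'])
move_gripper(.06);sleep(.8);o=get_obs();print(o['t'],o['wrist_force'],o['opening'])
p=get_obs()['tcp_pos'];servo_line(p+[0,0,.10],.15)
for n in("scene","side"): shot(n,n+"4")
print(get_obs()['t'])
c=dict(np.load("scene4.npz"));W=cloud(c['d'],c);hsv=cv2.cvtColor(c['im'],cv2.COLOR_BGR2HSV);H,S=hsv[...,0],hsv[...,1]
for n in("scene","side"):
    c=dict(np.load(n+"4.npz"));W=cloud(c['d'],c);L=held(W,0,0);hsv=cv2.cvtColor(c['im'],cv2.COLOR_BGR2HSV);H,S=hsv[...,0],hsv[...,1]
    m=((H<6)|(H>174))&(S>150)&(np.abs(L[...,0]+.025)<.04)&(np.abs(L[...,1])<.05)
    print(n,m.sum(),L[m].mean(0) if m.any() else None)
a=cv2.imread("pics/side4.png")[150:270,320:450];b=cv2.imread("pics/scene4.png")[150:300,250:390]
cv2.imwrite("pics/b.png",np.hstack([cv2.resize(a,(400,370),interpolation=2),cv2.resize(b,(400,370),interpolation=2)]))
E
```

```text
[-0.55954203  1.00777334 -1.05951596]
18.7333 [ 0.65232417 -0.38884763 -0.92681046] 0.060051996739026545
19.65
scene 146 [-0.02794245 -0.00160432  0.19634427]
side 57 [-0.03505157 -0.00533114  0.19677184]
```

View pics/b.png

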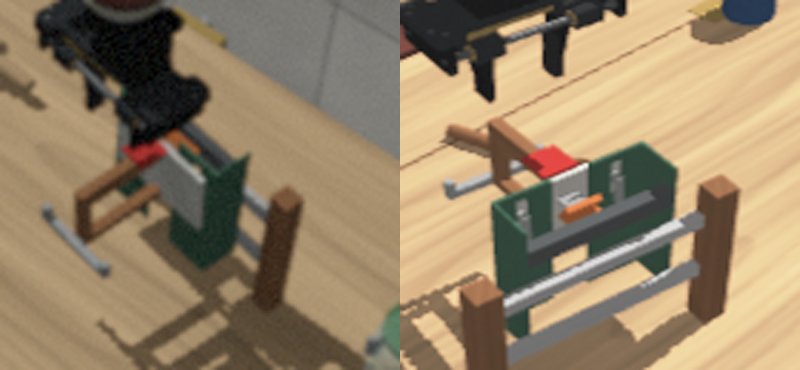

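```bash
python3 - <<'E'
from rig import *
from h import *
move_gripper(0.0)
b=S0+F*(-.027)
move_to(b+[0,0,.26],tool(YS));servo_line(b+[0,0,.204],.1);sleep(.2);f0=get_obs()['wrist_force'];print(get_obs()['t'],f0)
for z in np.arange(.200,.174,-.002):
    servo_line(b+[0,0,z],.015);o=get_obs();f=o['wrist_force']-f0
    print(z.round(4),round(o['t'],2),(o['tcp_pos']-b)[2].round(4),"F",(f@F).round(2),f[2].round(2))
    if f[2]>22: break
E
```

```text
22.05 [ 0.8655661   0.04807738 -0.09951909]
0.2 22.47 0.1998 F -1.59 -0.16
0.198 22.75 0.1979 F -0.93 0.51
0.196 23.03 0.1965 F -2.54 4.06
0.194 23.32 0.1951 F -4.26 8.07
0.192 23.6 0.1934 F -4.48 10.12
0.19 23.88 0.1908 F -1.51 6.88
0.188 24.17 0.1888 F -1.1 5.21
0.186 24.45 0.1868 F 0.66 6.94
0.184 24.73 0.1835 F -0.08 0.73
0.182 25.02 0.1824 F -2.98 4.52
0.18 25.3 0.182 F -8.64 17.23
0.178 25.58 0.1817 F -12.64 28.23
```

```bash
python3 - <<'E'
from rig import *
from h import *
p=get_obs()['tcp_pos'];servo_line(p+[0,0,.06],.1)
q=get_obs()['tcp_pos'];servo_line(q-F*.17+[0,0,.09],.2);sleep(.3)
for n in("scene","side"):
    im,d,c=shot(n,n+"5");W=cloud(d,c);L=held(W,0,0);hsv=cv2.cvtColor(im,cv2.COLOR_BGR2HSV);H,S=hsv[...,0],hsv[...,1]
    m=((H<6)|(H>174))&(S>150)&(np.abs(L[...,0]+.025)<.04)&(np.abs(L[...,1])<.05)
    print(n,m.sum(),L[m].mean(0) if m.any() else None)
o=get_obs();print(o['t'],o['tcp_pos'],o['wrist_force'])
a=cv2.imread("pics/side5.png")[150:270,320:450];b=cv2.imread("pics/scene5.png")[150:300,250:390]
cv2.imwrite("pics/c.png",np.hstack([cv2.resize(a,(400,370),interpolation=2),cv2.resize(b,(400,370),interpolation=2)]))
E
```

```text
scene 133 [-0.02830506 -0.00019541  0.18225105]
side 85 [-0.03114094 -0.001058    0.18145905]
27.875 [ 0.42222712 -0.08815115  0.35910356] [ 0.61209368  0.80230651 -0.18407318]
```

View pics/c.png

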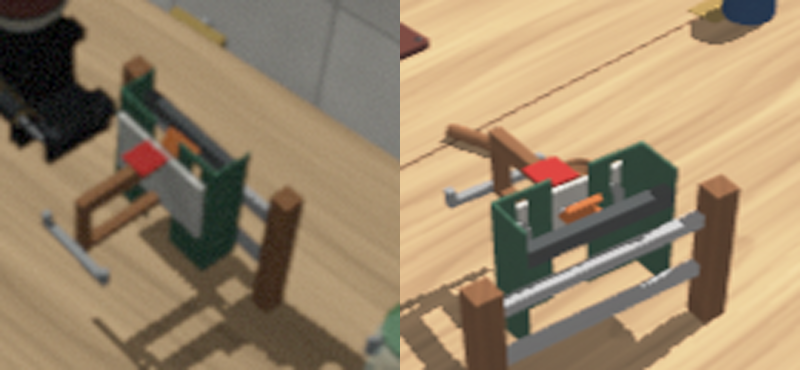

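The plate is down against the uprights. The tongue is hidden under the orange catch, and the pad dropped 14 mm to about 182 mm in the stand frame. The arm is clear.

```bash
python3 -c "
from rig import *
print(get_obs()['t']);hand_in()"
```

```text
27.875
the job is handed in; nothing more can be done
```

The bracket is hooked into both slots and locked down. I handed the job in at t = 27.9 s; it reports no verdict.

- **Hooking:** I gripped the beam and found the slots with the wrist camera. The claws went in at the first try, with the plate flush. I lowered the bracket until the tongue touched the catch, then let go. It hung by itself with its origin about 102 mm up in the stand frame; the required range is 98 to 113 mm.
- **Pressing:** I pressed slowly on the red pad. The force rose to about 10 N, then fell to 0.7 N as the catch snapped. It then hit the hard stop; I stopped pressing at 28 N.
- **Last checks:** In both camera views the plate lies against the uprights, and the tongue is out of sight under the orange catch. The pad is at 181–182 mm, where 184 mm was expected. That 2–3 mm gap fits my rough estimate of the stand's height, and the hard stop under pressing confirms the bracket is fully down. The two views disagree by 3 mm on the pad's x position.
- **Other objects:** The arm is clear of everything. I saw no contact with the other objects, but did not measure their positions again.

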